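Line up the seasoning canisters by size

ROBOT

A 6-joint arm with a two-finger parallel gripper is mounted at the origin on the work surface. World frame = base frame: x ahead of the robot, y to its left, z up, the work surface at z = 0. Lengths are in mm, angles in degrees, forces in N, time in s.
With the tool pointing down it reaches from about 300 to 850 mm from the base axis. Payload 4.2 kg.
Tool frame: the origin (TCP) lies at the very end of the fingers, on their centre line; the grasp point (between the pads) lies 19 mm behind it; z points along the fingers, y is the line along which they close (so a half turn about z gives the same grasp; the last joint's range is limited). The gripper opens to 91 mm and grips with 3 to 60 N. Pads are 32 mm wide; open, the fingers measure 118 mm over their backs; the gripper's body (76 mm by 178 mm) begins 60 mm behind the grasp point.
Start: joints at [72.078, 18.312, 89.639, -0, 72.044, -1.146], TCP at [165.967, 550.544, 213.976] pointing down, gripper open.
Joint ranges: [-177.97, 177.97], [-48.28, 115.42], [12.27, 149.76], [-77.06, 257.06], [2.81, 150.46], [-146.56, 146.56]. Speed limits (degrees/s): [147.25, 147.25, 180, 180, 180, 180].

INTERFACE

Orientations are given as [roll, pitch, yaw] about the fixed x, y, z axes, in that order (R = Rz(yaw) Ry(pitch) Rx(roll)).
In Python, from workcell import env gives the robot as it stands.
- The arm moves only by the shell command python3 -m pendant 'ROWS' [FORCE]. ROWS is a JSON object of lists of equal length, an entry for each row: "translation": the shift along the tool's x, y, z in mm, a list of three; "roll": the turn about the tool's z in rad; "hand": the closure in counts, from 0 (fully open) to 255 (shut). In form: {"translation": [[dx, dy, dz], ...], "roll": [roll, ...], "hand": [hand, ...]}. A call has exactly 8 rows; each row shifts and turns the commanded pose from where the row before left it, along the tool's axes as they then stand; what a row does not reach is not made up. A row lasts 1/12 s, in which the tool goes at most 41.7 mm and 7.16 degrees, less where a joint would pass 70% of its speed; a pose out of reach is approached as far as the arm can. A call with a gripper value outside its range is refused whole. The fingers move at their own pace and stop on an object; FORCE is the grip in N (left out, the last holds). Time passes only in rows, so rows that do not move let the fingers close, or fill a call up. It gives the time, the measured TCP pose, the force, the opening and the grip force at its end, in the units of the state.
- env.state(): the state, without advancing time (a new reading comes with each control period).
- env.grab_frame(name): name is "side" or "top" or "wrist"; returns a dict with "frame" (480x640x3 uint8, red, green, blue), "z_map" (480x640 float32, mm along the optical axis (not along the pixel's ray), 0 where there is no reading), "fx", "fy", "cx", "cy" (pixels), "pose" (4x4, takes a point from camera to world coordinates). Camera axes: x right, y down, z forward; pixel columns grow to the right and rows downward; lengths in mm; the calibration is good to about 2 mm. A picture is of the moment at which its call begins.
- env.job_done(): hands the job in; it is judged then, once.
Trained networks look in a picture, given as the dict that the camera call returned (one of the last four; its "shot" number tells which), for a name from the list of things; names that differ only in an ending like _2 or _b are one class to them, and where a whole thing is asked for, a point or a joint stands for the part that bears it (a point fixed in the world has none). Each returns a list of dicts, best first, with "score" (0 to 1); they miss things now and then, are a little off and sometimes report something else, mostly with a low value. They report only what shows in the picture. A call takes as long as a camera call. They do not tell look-alikes from the thing itself.
- env.recognise(picture, label): "rect" ([centre column, centre row, width, height] in pixels, round what is visible of it).
- env.regions_of(picture, label): "pixels" (480x640 bool, what is visible of it) and "rect" ([centre column, centre row, width, height] in pixels, round what is visible of it).
The state is a dict: "time_s": time; "qpos": joint angles; "qvel": joint speeds; "effort": joint torques, N m; "ee_pos": TCP position; "ee_rot": TCP orientation; "force": force on the tool from outside, world axes, zero at the start; "torque": the same for the moment, N m; "gripper_width": finger opening in mm; "gripper_force": force on a finger pad.
Only numpy, scipy, OpenCV 4.12 (cv2) and the standard library are available. Lean on these libraries where they do the work, as an engineer would, in place of code of your own. Each camera call takes 0.05 s, during which the arm holds its last target. There are 200 camera calls.

TASK

Set the seasoning out for service: stand the four steel canisters on the row of four cork mats in order of size, the smallest on the mat next to the cobalt salsa bowl and each following one bigger, up to the tallest next to the colander. Each stands upright in the middle of its own mat. Leave the bowl and the colander where they are, and do not knock a canister over.

Things in the scene. Friction and masses are not known exactly. Their poses are not given: they have to be found in the camera images.
- canister_small: One of four plain brushed-steel canisters with a fixed lid, upright round cylinders graded in size; this one is 36 mm in diameter and 55 mm tall, about 70 g (varies). Stands loose on the counter at the back. Origin at the centre of its underside, z up along its axis.
- canister_medium: One of four plain brushed-steel canisters with a fixed lid, upright round cylinders graded in size; this one is 44 mm in diameter and 80 mm tall, about 120 g (varies). Stands loose on the counter at the back. Origin at the centre of its underside, z up along its axis.
- canister_large: One of four plain brushed-steel canisters with a fixed lid, upright round cylinders graded in size; this one is 52 mm in diameter and 105 mm tall, about 190 g (varies). Stands loose on the counter at the back. Origin at the centre of its underside, z up along its axis.
- canister_tallest: One of four plain brushed-steel canisters with a fixed lid, upright round cylinders graded in size; this one is 60 mm in diameter and 130 mm tall, about 270 g (varies). Stands loose on the counter at the back. Origin at the centre of its underside, z up along its axis.
- mat_a: One of four identical round cork mats, 76 mm across, 4 mm thick, fixed 100 mm apart in a row on a low fixed wooden board (440 x 100 x 12 mm) that runs roughly left to right, nearer the robot than the canisters. The letter does not tell its place in the row. Origin: centre of its underside, 12 mm above the counter (the counter is height 0); its top is 16 mm above the counter.
- mat_b: One of four identical round cork mats, 76 mm across, 4 mm thick, fixed 100 mm apart in a row on a low fixed wooden board (440 x 100 x 12 mm) that runs roughly left to right, nearer the robot than the canisters. The letter does not tell its place in the row. Origin: centre of its underside, 12 mm above the counter (the counter is height 0); its top is 16 mm above the counter.
- mat_c: One of four identical round cork mats, 76 mm across, 4 mm thick, fixed 100 mm apart in a row on a low fixed wooden board (440 x 100 x 12 mm) that runs roughly left to right, nearer the robot than the canisters. The letter does not tell its place in the row. Origin: centre of its underside, 12 mm above the counter (the counter is height 0); its top is 16 mm above the counter.
- mat_d: One of four identical round cork mats, 76 mm across, 4 mm thick, fixed 100 mm apart in a row on a low fixed wooden board (440 x 100 x 12 mm) that runs roughly left to right, nearer the robot than the canisters. The letter does not tell its place in the row. Origin: centre of its underside, 12 mm above the counter (the counter is height 0); its top is 16 mm above the counter.
- bowl: Open cobalt ceramic salsa bowl, 120 mm across the rim and 50 mm high, loose on the counter just beyond one end of the row, about 170 mm from the nearest mat's centre; which end changes. Marks the end where the smallest canister goes. Origin at the centre of its underside.
- colander: Red plastic colander, an open perforated bowl 160 mm across the rim and 85 mm high, loose on the counter just beyond the other end of the row from the salsa bowl. Origin at the centre of its underside.
There are look-alikes about, which are no part of the job. What is shaped like the canister_medium but pink is not meant.

How it is judged:
By the outcome, as a careful person would: the job done as asked, in the order asked, and still so for the second after the job is handed in, with the robot touching nothing.
It also fails if it takes over 99 s, if anything falls off the work surface, if the arm or the gripper's body presses on something with over 40 N, if the wrist force passes 120 N, or if a joint passes its speed limit or range.

## Working session

There is one attempt and no reset: what is moved stays moved. The work goes in short steps, Python scripts to look and compute and a shell command to move; the robot and the scene stay as the last step left them, time stands still between calls to the robot, and variables do not carry over. Pictures are saved under pics/ and viewed, at most 14 in all, crops included, and the job is handed in when it is done.

```bash
mkdir -p pics; ls
python3 - <<'E'
from workcell import env
import cv2,pickle
s=env.state();print(s)
for n in ["top","side"]:
    f=env.grab_frame(n);pickle.dump(f,open(f'pics/{n}.pkl','wb'));cv2.imwrite(f'pics/{n}0.png',f['frame'][:,:,::-1]);print(f['pose'],f['fx'])
E
```

```text
pics
{'time_s': 0.0, 'qpos': array([ 7.20793511e+01,  1.83519528e+01,  8.97084134e+01, -5.02015269e-04,
        7.20437373e+01, -1.14465932e+00]), 'qvel': array([-0.03913991, -0.01470129,  0.08549201,  0.0055851 ,  0.01448199,
       -0.07423308]), 'effort': array([-9.22303479e-04, -4.12457335e+01, -2.31975138e+01,  7.25967879e-02,
        4.58420464e-02, -1.27477792e-04]), 'ee_pos': array([165.791637  , 550.03403427, 213.10356297]), 'ee_rot': array([-1.79895908e+02, -1.60246292e-03,  1.63224164e+02]), 'force': array([ 0.54475116, -0.31843655,  0.68086546]), 'torque': array([-0.0199691 , -0.01249673,  0.00246746]), 'gripper_force': 0.0, 'gripper_width': 91.38591301772675}
[[-2.40726082e-02 -9.83201650e-01  1.80928230e-01  3.40125133e+02]
 [-9.99006855e-01  3.04461184e-02  3.25320887e-02 -5.49999068e+00]
 [-3.74941657e-02 -1.79965410e-01 -9.82958106e-01  1.13894463e+03]
 [ 0.00000000e+00  0.00000000e+00  0.00000000e+00  1.00000000e+00]] 499.7375662086025
[[ 7.61755577e-01 -3.64151992e-01  5.35837445e-01 -4.23162448e+00]
 [-6.47534429e-01 -4.54348623e-01  6.11773235e-01 -6.16270800e+02]
 [ 2.06785631e-02 -8.12994868e-01 -5.81903550e-01  6.60070210e+02]
 [ 0.00000000e+00  0.00000000e+00  0.00000000e+00  1.00000000e+00]] 472.58718950327824
```

View pics/top0.png

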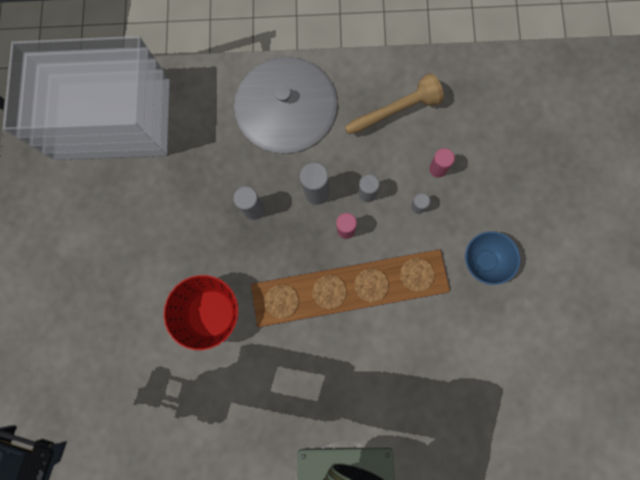

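View pics/side0.png

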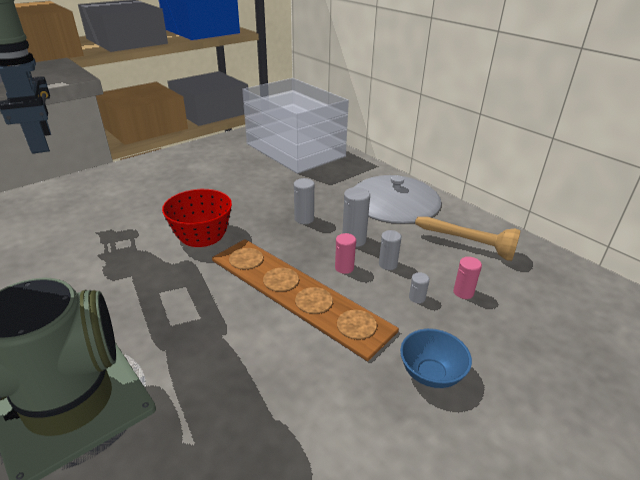

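The top view shows grey canisters at (246,199), (314,180), (369,187) and (421,203). Pink look-alikes stand at (442,162) and (346,225); these aren't meant. The bowl at (493,257) is right of the mats (281,302)…(417,272), and the colander is at (201,312). I'll localise from depth and make the confirming crop.

```bash
cat > h.py <<'E'
import numpy as np,cv2
def cloud(f):
    z=f['z_map'];v,u=np.mgrid[:480,:640]
    P=np.stack([(u-f['cx'])/f['fx']*z,(v-f['cy'])/f['fy']*z,z],-1)
    W=P@f['pose'][:3,:3].T+f['pose'][:3,3]
    W[z<=0]=np.nan
    return W
def top_centre(W,xy,h,r):
    m=(np.hypot(W[...,0]-xy[0],W[...,1]-xy[1])<r+20)&(abs(W[...,2]-h)<5)
    p=W[m][:,:2]
    if len(p)<5:return None,len(p)
    (c,rr)=cv2.minEnclosingCircle(p.astype(np.float32))
    return np.round(p.mean(0),1),np.round(c,1),round(rr,1),len(p),np.round(np.median(W[m][:,2]),1)
E
python3 - <<'E'
import pickle,cv2,numpy as np
from h import *
F={n:pickle.load(open(f'pics/{n}.pkl','rb')) for n in('top','side')}
W={n:cloud(F[n]) for n in F}
T=W['top']
for nm,(u,v),h,r in [('L',(246,194),105,26),('T',(314,172),130,30),('M',(369,182),80,22),('S',(421,200),55,18),('pink1',(346,220),80,22),('pink2',(443,158),80,22)]:
    p=T[v,u];print(nm,np.round(p))
    for n in W:print('  ',n,top_centre(W[n],p[:2],h,r))
f=F['top']['frame']
hsv=cv2.cvtColor(f,cv2.COLOR_RGB2HSV)
# mats: intersect rays with z=16
K=F['top']
def ray(u,v,z):
    d=K['pose'][:3,:3]@[(u-K['cx'])/K['fx'],(v-K['cy'])/K['fy'],1];o=K['pose'][:3,3];return (o+d*(z-o[2])/d[2])[:2]
for u,v in[(281,302),(329,292),(371,285),(417,272)]:print('mat~',np.round(ray(u,v,16)))
# mats refine: height 16 region in cloud
b=((T[...,2]>8)&(T[...,2]<20)).astype(np.uint8);b[:240]=0;b[330:]=0;b[:,:250]=0;b[:,455:]=0
c=max(cv2.findContours(b,0,2)[0],key=cv2.contourArea);R=cv2.minAreaRect(c);print('board',R,np.round(ray(*R[0],13)))
print('boxpts',[np.round(ray(*q,12)) for q in cv2.boxPoints(R)])
for nm,(u,v) in [('bowl',(493,257)),('col',(201,312))]:print(nm,np.round(ray(u,v,50)))
cv2.imwrite('pics/crop.png',cv2.resize(f[140:340,150:540,::-1],None,fx=2,fy=2,interpolation=2))
E
```

```text
L [645. 196. 105.]
   top (array([637.9, 198.1]), array([637.9, 198.3]), 26.1, 431, np.float64(104.9))
   side (array([635.3, 194.2]), array([636.1, 195.8]), 27.0, 187, np.float64(104.3))
T [681.  47. 129.]
   top (array([673. ,  48.2]), array([674. ,  47.6]), 30.3, 600, np.float64(130.0))
   side (array([670.2,  44.3]), array([671.4,  46.5]), 30.5, 294, np.float64(129.4))
M [670. -71.  81.]
   top (array([667.2, -70.7]), array([667.8, -71.1]), 22.1, 298, np.float64(79.8))
   side (array([664.4, -74.5]), array([665.8, -73.4]), 22.5, 197, np.float64(79.6))
S [ 632. -187.   55.]
   top (array([ 631.4, -187.4]), array([ 631.5, -188. ]), 18.4, 197, np.float64(54.8))
   side (array([ 628.9, -191.1]), array([ 629.4, -190.5]), 19.0, 177, np.float64(54.6))
pink1 [585. -18.  84.]
   top (array([581.7, -17.8]), array([582.2, -18.1]), 22.2, 305, np.float64(79.6))
   side (array([578.9, -21.8]), array([580.2, -20.8]), 22.0, 209, np.float64(79.5))
pink2 [ 718. -236.   82.]
   top (array([ 721.3, -238.5]), array([ 722. , -239.4]), 22.4, 300, np.float64(79.8))
   side (array([ 718.3, -241.8]), array([ 720.5, -239.7]), 23.8, 250, np.float64(79.4))
mat~ [417. 133.]
mat~ [436.  25.]
mat~ [449. -70.]
mat~ [ 476. -174.]
board ((349.10186767578125, 287.4646911621094), (44.32786178588867, 195.96719360351562), 79.61113739013672) [446. -21.]
boxpts [array([461., 207.]), array([ 530., -233.]), array([ 430., -245.]), array([363., 188.])]
bowl [ 500. -336.]
col [397. 304.]
```

View pics/crop.png

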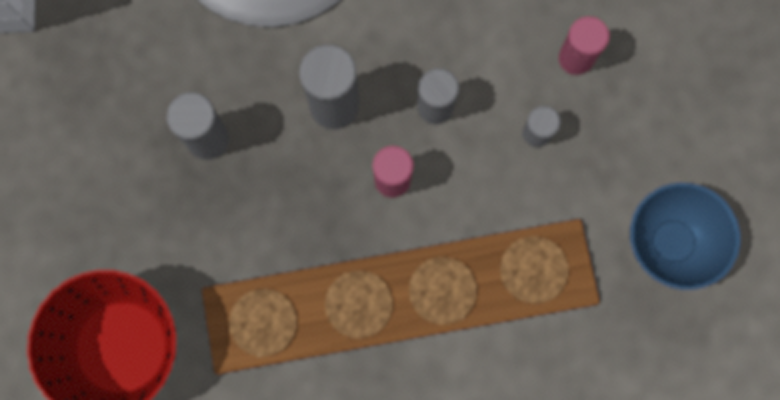

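The crop confirms it: the four grey canisters are the ones to move (crop left to right: large, tallest, medium, small), and two pink ones are excluded. The bowl is at the −y end, so small goes on the right mat. Next I'll refine the mat centres.

Run:
```python
from workcell import env
from h import *
for n in('top','side'):
    f=env.grab_frame(n);W=cloud(f)
    for r in env.regions_of(f,'mat_a'):
        p=W[r['pixels']];c,rad=cv2.minEnclosingCircle(p[:,:2][np.isfinite(p[:,0])].astype(np.float32))
        print(n,round(r['score'],2),np.round(r['rect']),np.round(np.nanmean(p,0),1),np.round(c,1),round(rad,1))
```

```text
top 0.94 [416. 273.  37.  36.] [ 470.4 -173.1   15.8] [ 471.7 -173.6] 39.7
top 0.94 [282. 299.  32.  32.] [419.6 133.1  16. ] [419.8 133.6] 38.3
top 0.79 [330. 292.  35.  33.] [437.5  24.5  16.1] [437.9  24.9] 37.9
top 0.72 [372. 285.  34.  33.] [450.3 -69.6  16. ] [450.6 -69.7] 37.7
side 0.9 [246. 258.  31.  21.] [417.3 130.6  15.7] [417.7 132.7] 38.5
side 0.66 [281. 279.  39.  23.] [435.4  22.4  15.6] [438.7  27.7] 42.8
side 0.63 [358. 324.  39.  30.] [ 468.9 -176.4   15.9] [ 472.2 -174.6] 41.2
side 0.6 [314. 301.  42.  29.] [447.6 -72.6  15.6] [452.  -70.7] 41.9
side 0.33 [306. 201.  20.  47.] [627.  184.6  61.5] [638.1 196.1] 29.3
```

```bash
python3 -m pendant '{"translation":[[0,0,-15],[0,0,-15],[0,0,-10],[0,0,0],[0,0,0],[0,0,0],[0,0,0],[0,0,0]],"roll":[0.12,0.12,0.12,0.12,0.12,0.12,0.12,0.12],"hand":[0,0,0,0,0,0,0,0]}' 25
python3 -m pendant '{"translation":[[0,0,0],[0,0,0],[0,0,0],[-40,20,0],[-40,20,0],[-40,20,0],[-40,20,0],[-40,20,0]],"roll":[0.12,0.12,0.08,0,0,0,0,0],"hand":[0,0,0,0,0,0,0,0]}'
python3 -m pendant '{"translation":[[-36,20,0],[-36,20,0],[-36,20,0],[-36,20,0],[-36,20,0],[-36,20,0],[-36,20,0],[-36,20,0]],"roll":[0,0,0,0,0,0,0,0],"hand":[0,0,0,0,0,0,0,0]}'
```

```text
time_s: 0.97
ee_pos: [165.9, 550.5, 253.9]
ee_rot: [-180.0, 0.0, 107.9]
force: [0.8, 1.0, 0.7]
gripper_width: 90.9
gripper_force: 0.0
time_s: 1.63
ee_pos: [259.1, 362.2, 253.9]
ee_rot: [180.0, 0.0, 89.9]
force: [1.0, 0.9, -0.0]
gripper_width: 91.2
gripper_force: 0.0
time_s: 2.3
ee_pos: [418.6, 73.7, 254.2]
ee_rot: [179.9, -0.0, 89.9]
force: [0.7, 0.3, -0.9]
gripper_width: 91.5
gripper_force: 0.0
```

```bash
cat > w.py <<'E'
from workcell import env
from h import *
import sys
f=env.grab_frame('wrist');W=cloud(f);print(np.round(f['pose'][:3,3]),np.round(env.state()['ee_pos'],1))
cv2.imwrite(sys.argv[1],f['frame'][:,:,::-1])
for r in env.regions_of(f,'mat_a'):
    p=W[r['pixels']];p=p[np.isfinite(p[:,0])&(abs(p[:,2]-16)<6)]
    if len(p)<50:continue
    c,rad=cv2.minEnclosingCircle(p[:,:2].astype(np.float32))
    print(round(r['score'],2),np.round(r['rect']),np.round(np.nanmean(p,0),1),np.round(c,1),round(rad,1))
for n,x,y,h,r in [('L',637,197,105,26),('T',672.5,47,130,30),('M',667,-72,80,22),('S',630.5,-189,55,18)]:print(n,top_centre(W,(x,y),h,r))
E
python3 w.py pics/w1.png
```

```text
[419. 159. 426.] [422.4  67.4 254.1]
0.98 [322. 142.  74.  75.] [419.8 133.4  16.8] [420.  132.8] 39.0
0.98 [341. 241.  66.  66.] [437.4  25.8  16.8] [438.2  24.3] 39.1
0.68 [350. 314.  61.  57.] [449.9 -68.7  16.8] [450.2 -70. ] 38.3
0.57 [364. 394.  60.  31.] [ 469.6 -180.4   16.8] [ 469.8 -177.5] 38.9
0.26 [572.  65. 134.  79.] [617.9 195.2  16. ] [633.  197.8] 24.8
L (array([636.3, 198.4]), array([638.1, 198.4]), 26.6, 3853, np.float64(105.3))
T (array([664.1,  48.2]), array([672.5,  48. ]), 30.1, 2836, np.float64(130.2))
M (None, 0)
S (None, 0)
```

View pics/w1.png

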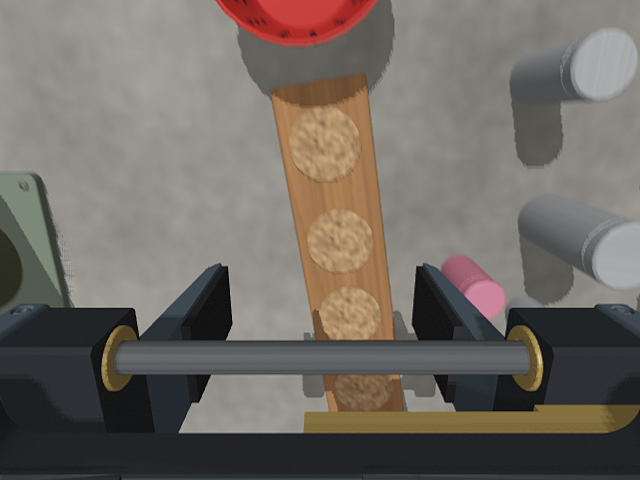

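The wrist view shows mats at (322,142), (341,241), (350,314) and (364,394) and matches the top camera to about 1 mm. Now small.

```bash
python3 -m pendant '{"translation":[[-34,26,0],[-34,26,0],[-34,26,0],[-34,26,0],[-34,26,0],[-34,26,0],[-34,26,0],[-13,22,0]],"roll":[0,0,0,0,0,0,0,0],"hand":[0,0,0,0,0,0,0,0]}' 25
python3 -m pendant '{"translation":[[0,0,0],[0,0,25],[0,0,25],[0,0,25],[0,0,25],[0,0,20],[0,0,0],[0,0,0]],"roll":[0,0,0,0,0,0,0,0],"hand":[0,0,0,0,0,0,0,0]}'
python3 w.py pics/w2.png
```

```text
time_s: 3.07
ee_pos: [618.1, -172.7, 253.3]
ee_rot: [-180.0, 0.1, 89.7]
force: [0.3, 0.8, -0.0]
gripper_width: 91.3
gripper_force: 0.0
time_s: 3.73
ee_pos: [616.1, -168.0, 133.4]
ee_rot: [-179.9, -0.1, 89.9]
force: [0.7, -0.6, -0.0]
gripper_width: 91.1
gripper_force: 0.0
[616. -83. 305.] [ 617.2 -168.5  134.9]
0.93 [143. 235.  98.  90.] [ 471.4 -172.1   17. ] [ 470.  -174.2] 39.7
0.83 [62.  8. 62. 14.] [439.3  -9.6  16.6] [438.4  -7. ] 20.6
0.68 [ 94.  98. 110. 113.] [451.2 -68.9  17. ] [449.2 -69.7] 39.8
L (None, 0)
T (None, 0)
M (array([667.5, -71. ]), array([668. , -71.4]), 22.0, 5036, np.float64(80.6))
S (array([ 631.9, -186.6]), array([ 632.4, -187.9]), 18.2, 1850, np.float64(55.6))
```

```bash
python3 -m pendant '{"translation":[[-10,8,0],[-9.5,7.5,0],[0,0,25],[0,0,25],[0,0,25],[0,0,22],[0,0,17],[0,0,0]],"roll":[0,0,0,0,0,0,0,0],"hand":[0,0,0,0,0,0,0,0]}'
python3 -m pendant '{"translation":[[0,0,0],[0,0,0],[0,0,0],[0,0,0],[0,0,0],[0,0,0],[0,0,0],[0,0,0]],"roll":[0,0,0,0,0,0,0,0],"hand":[255,255,255,255,255,255,255,255]}' 25
python3 -m pendant '{"translation":[[0,0,0],[0,0,0],[0,0,0],[0,0,0],[0,0,-5],[0,0,-15],[0,0,-20],[0,0,0]],"roll":[0,0,0,0,0,0,0,0],"hand":[255,255,255,255,255,255,255,255]}'
```

```text
time_s: 4.5
ee_pos: [631.0, -188.2, 18.0]
ee_rot: [-179.8, -0.1, 89.9]
force: [-0.3, 0.1, -0.2]
gripper_width: 91.3
gripper_force: 0.0
time_s: 5.17
ee_pos: [632.4, -188.9, 20.0]
ee_rot: [180.0, -0.0, 89.9]
force: [0.4, -1.1, 0.5]
gripper_width: 40.4
gripper_force: 0.0
time_s: 5.83
ee_pos: [634.7, -189.7, 63.8]
ee_rot: [179.6, 0.1, 89.9]
force: [0.5, -0.7, -0.6]
gripper_width: 35.4
gripper_force: 25.0
```

```bash
python3 -m pendant '{"translation":[[2,-23,-5],[2,-23,-5],[2,-23,0],[2,-23,0],[2,-23,0],[2,-23,0],[2,-23,0],[0,0,0]],"roll":[0,0,0,0,0,0,0,0],"hand":[255,255,255,255,255,255,255,255]}'
python3 -m pendant '{"translation":[[0,0,0],[0,0,0],[0,0,0],[0,0,0],[0,0,0],[0,0,0],[0,0,0],[0,0,0]],"roll":[0,0,0,0,0,0,0,0],"hand":[255,255,255,255,255,255,255,255]}'
```

```text
time_s: 6.5
ee_pos: [465.8, -173.2, 69.0]
ee_rot: [-179.6, -0.1, 89.9]
force: [-0.6, 0.5, -1.1]
gripper_width: 35.7
gripper_force: 25.0
time_s: 7.17
ee_pos: [471.5, -174.6, 69.8]
ee_rot: [-180.0, -0.0, 89.9]
force: [-0.8, -0.3, -0.8]
gripper_width: 35.3
gripper_force: 25.0
```

```bash
python3 -m pendant '{"translation":[[0,0,12],[0,0,10],[0,0,5],[0,0,3],[0,0,2],[0,0,1],[0,0,0],[0,0,0]],"roll":[0,0,0,0,0,0,0,0],"hand":[255,255,255,255,255,255,255,255]}'
```

```text
time_s: 7.83
ee_pos: [471.6, -174.7, 37.1]
ee_rot: [180.0, 0.0, 89.9]
force: [0.3, -0.4, 0.0]
gripper_width: 35.4
gripper_force: 25.0
```

```bash
python3 -m pendant '{"translation":[[0,0,1],[0,0,0],[0,0,0],[0,0,0],[0,0,0],[0,0,0],[0,0,0],[0,0,0]],"roll":[0,0,0,0,0,0,0,0],"hand":[255,255,0,0,0,0,0,0]}'
python3 -m pendant '{"translation":[[0,0,0],[0,0,-10],[0,0,-30],[0,0,-30],[0,0,-30],[0,0,-30],[0,0,-30],[0,0,0]],"roll":[0,0,0,0,0,0,0,0],"hand":[0,0,0,0,0,0,0,0]}'
python3 -m pendant '{"translation":[[14,26,0],[14,26,0],[14,26,0],[14,26,0],[14,26,0],[14,26,0],[13,26,0],[6.5,14,0]],"roll":[0,0,0,0,0,0,0,0],"hand":[0,0,0,0,0,0,0,0]}'
python3 -m pendant '{"translation":[[0,0,0],[0,0,0],[0,0,0],[0,0,0],[0,0,0],[0,0,0],[0,0,0],[0,0,0]],"roll":[0,0,0,0,0,0,0,0],"hand":[0,0,0,0,0,0,0,0]}'
python3 - <<'E'
from workcell import env
from h import *
f=env.grab_frame('top');cv2.imwrite('pics/t2.png',f['frame'][:,:,::-1]);W=cloud(f)
print(top_centre(W,(471,-174),71,18))
E
```

```text
time_s: 8.5
ee_pos: [471.4, -174.6, 36.0]
ee_rot: [180.0, -0.0, 89.9]
force: [-0.2, 0.2, 0.1]
gripper_width: 72.7
gripper_force: 0.0
time_s: 9.17
ee_pos: [474.7, -175.9, 202.8]
ee_rot: [179.3, 0.3, 89.9]
force: [0.7, -0.1, 0.5]
gripper_width: 91.6
gripper_force: 0.0
time_s: 9.83
ee_pos: [669.8, -69.6, 195.4]
ee_rot: [180.0, -0.0, 90.0]
force: [0.6, -0.2, 0.3]
gripper_width: 91.1
gripper_force: 0.0
time_s: 10.5
ee_pos: [667.3, -71.7, 196.2]
ee_rot: [180.0, -0.0, 89.9]
force: [-0.0, -0.5, -0.5]
gripper_width: 91.4
gripper_force: 0.0
(None, 0)
```

```bash
python3 -m pendant '{"translation":[[0,0,25],[0,0,28],[0,0,28],[0,0,28],[0,0,25],[0,0,18],[0,0,8],[0,0,0]],"roll":[0,0,0,0,0,0,0,0],"hand":[0,0,0,0,0,0,0,0]}'
python3 -m pendant '{"translation":[[0,0,0],[0,0,0],[0,0,0],[0,0,0],[0,0,0],[0,0,0],[0,0,0],[0,0,0]],"roll":[0,0,0,0,0,0,0,0],"hand":[255,255,255,255,255,255,255,255]}' 25
python3 -m pendant '{"translation":[[0,0,0],[0,0,0],[0,0,0],[0,0,0],[0,0,-5],[0,0,-15],[0,0,-20],[0,0,-20]],"roll":[0,0,0,0,0,0,0,0],"hand":[255,255,255,255,255,255,255,255]}'
```

```text
time_s: 11.22
ee_pos: [666.2, -71.3, 33.8]
ee_rot: [-179.8, -0.0, 89.9]
force: [-0.1, 0.2, 0.4]
gripper_width: 91.2
gripper_force: 0.0
time_s: 11.88
ee_pos: [667.9, -71.5, 36.2]
ee_rot: [179.9, -0.0, 89.9]
force: [0.5, 0.5, 0.9]
gripper_width: 43.9
gripper_force: 25.0
time_s: 12.55
ee_pos: [666.5, -71.4, 95.6]
ee_rot: [-179.8, -0.0, 89.9]
force: [0.4, 0.1, -0.8]
gripper_width: 44.1
gripper_force: 25.0
```

```bash
python3 -m pendant '{"translation":[[0,0,-20],[0,0,-20],[0,-22,0],[0,-25,0],[0,-25,0],[0,-25,0],[0,-25,0],[0,-25,0]],"roll":[0,0,0,0,0,0,0,0],"hand":[255,255,255,255,255,255,255,255]}'
python3 -m pendant '{"translation":[[0.5,-25,0],[0.5,-25,0],[0,-20,0],[0,0,0],[0,0,20],[0,0,20],[0,0,10],[0,0,0]],"roll":[0,0,0,0,0,0,0,0],"hand":[255,255,255,255,255,255,255,255]}'
python3 -m pendant '{"translation":[[0,0,0],[0,0,0],[0,0,0],[0,0,0],[0,0,0],[0,0,0],[0,0,0],[0,0,0]],"roll":[0,0,0,0,0,0,0,0],"hand":[255,255,255,255,255,255,255,255]}'
```

```text
time_s: 13.22
ee_pos: [518.7, -71.0, 135.7]
ee_rot: [-179.9, -0.0, 89.9]
force: [-0.4, 0.2, -1.0]
gripper_width: 43.5
gripper_force: 25.0
time_s: 13.88
ee_pos: [449.0, -69.7, 84.0]
ee_rot: [-179.7, -0.1, 89.9]
force: [-0.7, 0.6, -1.0]
gripper_width: 43.9
gripper_force: 25.0
time_s: 14.55
ee_pos: [450.6, -70.0, 86.1]
ee_rot: [180.0, -0.0, 89.9]
force: [0.7, 0.6, -0.9]
gripper_width: 43.4
gripper_force: 25.0
```

```bash
python3 -m pendant '{"translation":[[0,0,12],[0,0,10],[0,0,5],[0,0,4],[0,0,2],[0,0,0.5],[0,0,0],[0,0,0]],"roll":[0,0,0,0,0,0,0,0],"hand":[255,255,255,255,255,255,255,255]}'
python3 -m pendant '{"translation":[[0,0,0.5],[0,0,0],[0,0,0],[0,0,0],[0,0,0],[0,0,0],[0,0,0],[0,0,0]],"roll":[0,0,0,0,0,0,0,0],"hand":[255,255,0,0,0,0,0,0]}'
python3 -m pendant '{"translation":[[0,0,0],[0,0,-10],[0,0,-30],[0,0,-30],[0,0,-30],[0,0,-30],[0,0,-30],[0,0,-30]],"roll":[0,0,0,0,0,0,0,0],"hand":[0,0,0,0,0,0,0,0]}'
python3 -m pendant '{"translation":[[0,0,0],[0,0,0],[0,0,0],[0,0,0],[0,0,0],[0,0,0],[0,0,0],[0,0,0]],"roll":[0,0,0,0,0,0,0,0],"hand":[0,0,0,0,0,0,0,0]}'
```

```text
time_s: 15.22
ee_pos: [450.9, -70.1, 52.8]
ee_rot: [180.0, 0.0, 89.9]
force: [-0.2, 0.1, -0.1]
gripper_width: 43.8
gripper_force: 25.0
time_s: 15.88
ee_pos: [450.6, -70.0, 52.0]
ee_rot: [180.0, -0.0, 89.9]
force: [-1.0, -0.2, -0.2]
gripper_width: 80.7
gripper_force: 0.0
time_s: 16.55
ee_pos: [450.1, -70.0, 243.5]
ee_rot: [180.0, -0.0, 89.9]
force: [0.9, -0.2, -0.7]
gripper_width: 91.4
gripper_force: 0.0
time_s: 17.22
ee_pos: [450.4, -70.0, 241.5]
ee_rot: [-179.9, -0.0, 89.9]
force: [0.4, -0.1, -0.4]
gripper_width: 90.9
gripper_force: 0.0
```

```bash
python3 -m pendant '{"translation":[[27,19,0],[27,19,0],[27,19,0],[27,19,0],[27,19,0],[27,19,0],[27,19,0],[27,19,0]],"roll":[0,0,0,0,0,0,0,0],"hand":[0,0,0,0,0,0,0,0]}'
python3 -m pendant '{"translation":[[27,19,0],[25,17,0],[0,0,0],[0,0,20],[0,0,25],[0,0,15],[0,0,0],[0,0,0]],"roll":[0,0,0,0,0,0,0,0],"hand":[0,0,0,0,0,0,0,0]}'
python3 - <<'E'
from workcell import env
from h import *
import time
f=env.grab_frame('top');cv2.imwrite('pics/t3.png',f['frame'][:,:,::-1]);W=cloud(f)
print(top_centre(W,(471,-174),71,18),top_centre(W,(450.5,-70),96,22))
f=env.grab_frame('side');W=cloud(f)
print(top_centre(W,(471,-174),71,18),top_centre(W,(450.5,-70),96,22))
print(env.state()['ee_pos'])
E
```

```text
time_s: 17.88
ee_pos: [603.7, 147.1, 241.6]
ee_rot: [-180.0, 0.0, 89.9]
force: [-0.2, -0.1, -0.3]
gripper_width: 91.3
gripper_force: 0.0
time_s: 18.55
ee_pos: [638.6, 197.1, 181.3]
ee_rot: [-179.9, 0.0, 89.9]
force: [0.7, -0.3, -0.4]
gripper_width: 91.6
gripper_force: 0.0
(array([ 470.7, -173.3]), array([ 471.1, -173.3]), 17.9, 214, np.float64(71.0)) (array([450.1, -69.7]), array([450.1, -69.8]), 22.1, 342, np.float64(95.8))
(array([ 468. , -176.7]), array([ 470.3, -175.3]), 18.6, 221, np.float64(70.6)) (array([447.2, -74. ]), array([447.9, -71.2]), 23.0, 283, np.float64(95.6))
[639.81267337 197.52279871 183.40872135]
```

Small and medium sit within about 1 mm of their mat centres in the same camera. Now large.

```bash
python3 -m pendant '{"translation":[[0.5,-0.5,20],[0,0,25],[0,0,25],[0,0,25],[0,0,20],[0,0,11],[0,0,0],[0,0,0]],"roll":[0,0,0,0,0,0,0,0],"hand":[0,0,0,0,0,0,0,0]}'
python3 -m pendant '{"translation":[[0,0,0],[0,0,0],[0,0,0],[0,0,0],[0,0,0],[0,0,0],[0,0,0],[0,0,0]],"roll":[0,0,0,0,0,0,0,0],"hand":[255,255,255,255,255,255,255,255]}' 30
python3 -m pendant '{"translation":[[0,0,0],[0,0,0],[0,0,0],[0,0,0],[0,0,-5],[0,0,-15],[0,0,-20],[0,0,0]],"roll":[0,0,0,0,0,0,0,0],"hand":[255,255,255,255,255,255,255,255]}'
```

```text
time_s: 19.32
ee_pos: [639.4, 198.3, 57.1]
ee_rot: [179.9, -0.0, 89.9]
force: [0.0, 0.2, -0.3]
gripper_width: 91.7
gripper_force: 0.0
time_s: 19.98
ee_pos: [638.8, 198.1, 56.2]
ee_rot: [180.0, -0.0, 89.9]
force: [0.6, -0.5, 1.1]
gripper_width: 51.4
gripper_force: 30.0
time_s: 20.65
ee_pos: [640.4, 198.7, 99.1]
ee_rot: [179.7, -0.1, 89.9]
force: [1.0, 0.6, -0.5]
gripper_width: 51.7
gripper_force: 30.0
```

```bash
python3 -m pendant '{"translation":[[-17.5,-20,-10],[-17.5,-20,0],[-17.5,-20,0],[-17.5,-20,0],[-17.5,-20,0],[-17.5,-20,0],[-17.5,-20,0],[-17.5,-20,0]],"roll":[0,0,0,0,0,0,0,0],"hand":[255,255,255,255,255,255,255,255]}'
python3 -m pendant '{"translation":[[-17,-20,0],[-16.5,-20.5,0],[0,0,0],[0,0,0],[0,0,0],[0,0,0],[0,0,0],[0,0,0]],"roll":[0,0,0,0,0,0,0,0],"hand":[255,255,255,255,255,255,255,255]}'
```

```text
time_s: 21.32
ee_pos: [476.4, 57.6, 105.0]
ee_rot: [-179.9, 0.0, 89.9]
force: [0.3, -0.4, -2.6]
gripper_width: 51.7
gripper_force: 30.0
time_s: 21.98
ee_pos: [438.3, 25.4, 105.8]
ee_rot: [180.0, -0.0, 89.9]
force: [0.0, -0.7, -1.9]
gripper_width: 51.2
gripper_force: 30.0
```

```bash
python3 -m pendant '{"translation":[[-0.5,0,12],[0,0,10],[0,0,5],[0,0,3],[0,0,2],[0,0,1],[0,0,0],[0,0,0]],"roll":[0,0,0,0,0,0,0,0],"hand":[255,255,255,255,255,255,255,255]}'
python3 -m pendant '{"translation":[[0,0,0.5],[0,0,0],[0,0,0],[0,0,0],[0,0,0],[0,0,0],[0,0,0],[0,0,0]],"roll":[0,0,0,0,0,0,0,0],"hand":[255,255,255,0,0,0,0,0]}'
python3 -m pendant '{"translation":[[0,0,0],[0,0,-10],[0,0,-30],[0,0,-30],[0,0,-30],[0,0,-30],[0,0,-20],[0,0,0]],"roll":[0,0,0,0,0,0,0,0],"hand":[0,0,0,0,0,0,0,0]}'
python3 -m pendant '{"translation":[[3,30,0],[3,30,0],[3,30,0],[3,30,0],[3,30,0],[3,30,0],[3,30,0],[2,25,0]],"roll":[0,0,0,0,0,0,0,0],"hand":[0,0,0,0,0,0,0,0]}'
python3 -m pendant '{"translation":[[0,0,0],[0,0,0],[0,0,0],[0,0,0],[0,0,0],[0,0,0],[0,0,0],[0,0,0]],"roll":[0,0,0,0,0,0,0,0],"hand":[0,0,0,0,0,0,0,0]}'
```

```text
time_s: 22.65
ee_pos: [438.1, 24.5, 73.2]
ee_rot: [180.0, -0.0, 89.9]
force: [1.0, -0.4, -3.0]
gripper_width: 51.8
gripper_force: 30.0
time_s: 23.32
ee_pos: [437.9, 24.5, 72.6]
ee_rot: [180.0, -0.0, 89.9]
force: [-1.3, 0.5, 0.9]
gripper_width: 82.0
gripper_force: 0.0
time_s: 23.98
ee_pos: [440.4, 24.6, 226.9]
ee_rot: [179.4, -0.0, 89.9]
force: [0.3, -0.1, -0.2]
gripper_width: 91.0
gripper_force: 0.0
time_s: 24.65
ee_pos: [674.2, 47.2, 220.6]
ee_rot: [-179.9, -0.0, 89.9]
force: [0.4, -0.2, -0.6]
gripper_width: 91.3
gripper_force: 0.0
time_s: 25.32
ee_pos: [672.5, 47.0, 222.9]
ee_rot: [180.0, -0.0, 89.9]
force: [-0.1, -0.1, -1.1]
gripper_width: 91.0
gripper_force: 0.0
```

```bash
python3 -m pendant '{"translation":[[1,0.5,25],[0,0,28],[0,0,28],[0,0,28],[0,0,22],[0,0,12],[0,0,6],[0,0,0]],"roll":[0,0,0,0,0,0,0,0],"hand":[0,0,0,0,0,0,0,0]}'
python3 -m pendant '{"translation":[[0,0,0],[0,0,0],[0,0,0],[0,0,0],[0,0,0],[0,0,0],[0,0,0],[0,0,0]],"roll":[0,0,0,0,0,0,0,0],"hand":[255,255,255,255,255,255,255,255]}' 35
python3 -m pendant '{"translation":[[0,0,0],[0,0,0],[0,0,0],[0,0,0],[0,0,-5],[0,0,-15],[0,0,-20],[0,0,-10]],"roll":[0,0,0,0,0,0,0,0],"hand":[255,255,255,255,255,255,255,255]}'
```

```text
time_s: 25.98
ee_pos: [672.9, 48.0, 72.6]
ee_rot: [-179.9, 0.0, 89.9]
force: [-1.1, -0.2, 0.1]
gripper_width: 91.4
gripper_force: 0.0
time_s: 26.65
ee_pos: [674.0, 48.1, 74.3]
ee_rot: [179.9, -0.0, 89.9]
force: [1.6, 0.5, 4.4]
gripper_width: 59.7
gripper_force: 34.9
time_s: 27.32
ee_pos: [673.1, 48.0, 124.2]
ee_rot: [-180.0, -0.0, 89.9]
force: [1.3, -1.0, -0.9]
gripper_width: 59.7
gripper_force: 34.9
```

```bash
python3 -m pendant '{"translation":[[8.5,-25,0],[8.5,-25,0],[8.5,-25,0],[8.5,-25,0],[8.5,-25,0],[8.5,-25,0],[8.5,-25,0],[8.5,-25,0]],"roll":[0,0,0,0,0,0,0,0],"hand":[255,255,255,255,255,255,255,255]}'
python3 -m pendant '{"translation":[[8.5,-25,0],[8.5,-20,0],[0,-8.5,0],[0,0,0],[0,0,0],[0,0,0],[0,0,0],[0,0,0]],"roll":[0,0,0,0,0,0,0,0],"hand":[255,255,255,255,255,255,255,255]}'
```

```text
time_s: 27.98
ee_pos: [471.3, 116.5, 122.8]
ee_rot: [-179.9, 0.0, 89.9]
force: [0.8, -0.0, -3.1]
gripper_width: 59.5
gripper_force: 34.9
time_s: 28.65
ee_pos: [421.0, 133.3, 123.4]
ee_rot: [180.0, -0.0, 89.8]
force: [0.1, 0.1, -3.2]
gripper_width: 59.5
gripper_force: 34.9
```

```bash
python3 -m pendant '{"translation":[[0,-0.5,12],[0,0,10],[0,0,5],[0,0,3],[0,0,2],[0,0,1],[0,0,0],[0,0,0]],"roll":[0,0,0,0,0,0,0,0],"hand":[255,255,255,255,255,255,255,255]}'
python3 -m pendant '{"translation":[[0,0,0.5],[0,0,0],[0,0,0],[0,0,0],[0,0,0],[0,0,0],[0,0,0],[0,0,0]],"roll":[0,0,0,0,0,0,0,0],"hand":[255,255,255,0,0,0,0,0]}'
python3 -m pendant '{"translation":[[0,0,0],[0,0,-10],[0,0,-30],[0,0,-30],[0,0,-30],[0,0,-30],[0,0,-20],[0,0,0]],"roll":[0,0,0,0,0,0,0,0],"hand":[0,0,0,0,0,0,0,0]}'
python3 -m pendant '{"translation":[[10,30,0],[10,30,0],[10,30,0],[10,30,0],[10,30,0],[10,25,0],[10,10,0],[0,0,0]],"roll":[0,0,0,0,0,0,0,0],"hand":[0,0,0,0,0,0,0,0]}'
python3 - <<'E'
from workcell import env
from h import *
for n in('top','side'):
    f=env.grab_frame(n);cv2.imwrite(f'pics/end_{n}.png',f['frame'][:,:,::-1]);W=cloud(f)
    for m,h,r in [((471,-173.5),55,18),((450.4,-69.7),80,22),((438,24.7),105,26),((420,133.3),130,30)]:print(n,m,top_centre(W,m,h+16,r))
E
```

```text
time_s: 29.32
ee_pos: [419.8, 133.6, 90.7]
ee_rot: [180.0, -0.0, 89.9]
force: [0.3, 0.3, -2.5]
gripper_width: 59.5
gripper_force: 34.9
time_s: 29.98
ee_pos: [419.6, 133.6, 90.1]
ee_rot: [180.0, -0.0, 89.9]
force: [0.6, -0.3, 0.4]
gripper_width: 89.2
gripper_force: 0.0
time_s: 30.65
ee_pos: [421.9, 134.2, 244.4]
ee_rot: [179.5, -0.2, 89.9]
force: [1.4, -0.3, -0.6]
gripper_width: 91.5
gripper_force: 0.0
time_s: 31.32
ee_pos: [606.3, 204.5, 237.4]
ee_rot: [-179.9, -0.0, 89.9]
force: [0.3, 0.7, -0.6]
gripper_width: 91.6
gripper_force: 0.0
top (471, -173.5) (array([ 470.6, -173.2]), array([ 471.3, -173.6]), 17.8, 214, np.float64(70.9))
top (450.4, -69.7) (array([450.3, -69.6]), array([450.4, -70. ]), 21.9, 339, np.float64(95.9))
top (438, 24.7) (array([437.3,  25. ]), array([437.4,  24.9]), 25.7, 491, np.float64(120.8))
top (420, 133.3) (array([420.4, 129.7]), array([419.7, 133.4]), 29.7, 601, np.float64(146.1))
side (471, -173.5) (array([ 468.2, -176.7]), array([ 469.1, -173.8]), 19.5, 223, np.float64(70.5))
side (450.4, -69.7) (array([447.3, -73.7]), array([448.9, -71.6]), 22.0, 278, np.float64(95.7))
side (438, 24.7) (array([434.3,  20.2]), array([435.7,  23.7]), 26.7, 340, np.float64(120.7))
side (420, 133.3) (array([416.9, 128.5]), array([417.7, 131.5]), 30.7, 374, np.float64(145.5))
```

View pics/end_side.png

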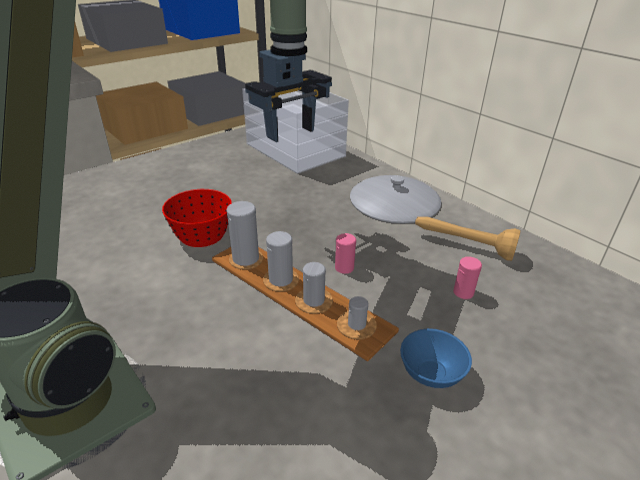

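View pics/end_top.png

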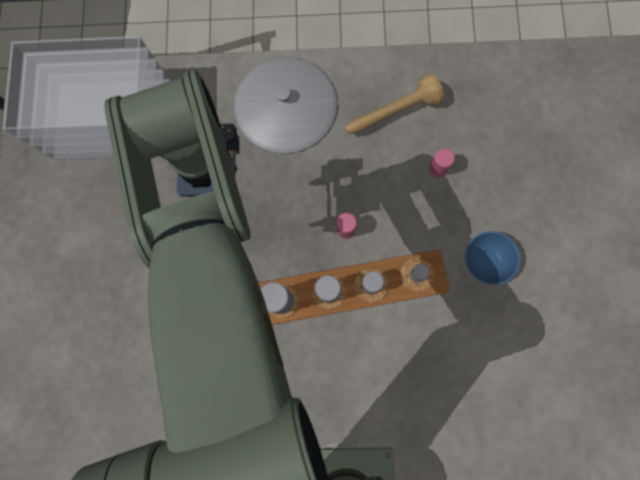

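The side view shows all four upright and centred on their mats, small (358,314) by the bowl up to tallest (243,233) by the colander. The bowl, colander and pink ones haven't moved.

```bash
python3 -c "
from workcell import env
print(env.job_done())"
```

```text
the job is handed in; nothing more can be done
None
```

The job is handed in: all four canisters stand upright within about 1 mm of their mat centres by the top camera, smallest by the salsa bowl up to tallest by the colander, at about 31 s of the 99 s allowed.

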